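# Draw the display mount out from under the finds boxes

## Task

Two oak display mounts lie under finds boxes on the cataloguing table. Take the one under the two-box stack by its upright caption block and draw it straight out from between the steel guides, leaving it lying flat on the table, released, with its whole length clear in front of the guides by a few centimetres. Do not topple, unstack or carry off the boxes, which must end stacked upright where they stood, and leave the mount under the single box where it is.

Things in the scene. Friction and masses are not known exactly. Their poses are not given: they have to be found in the camera images.
- mount_block (a point): Oak mount under the two-box stack (all in mm): board 185 x 56 x 12 flat on the table; on its front end, towards the robot, a caption block 22 long, 36 wide, 38 high (top 50 above table). Point: in the block, 36 above table, 14 below its top; grip, tips above the board, the 36 width (y). +x along the board to its plain end, +z up; from here the board spans 13 in -x to 172 in +x. Drag up to 15 N.
- box_low_mid (a point): Lower cardboard box (white lid) on that mount, its centre: 90 deep (x), 110 wide, 54 high, 0.2 kg, starts 12 above the table, about 132 in +x of the block point. Two fixed smooth steel corner guides, 50 high, stand round it; the mount slides out in its -x through the 74 gap between their front lips (front faces 54 before the box's centre), which hold the boxes back. It rocks and drops 12 as the board leaves.
- box_top_mid (a point): Upper box of the two-box stack, equal to the lower and standing squarely on it, at its centre, 54 mm above the lower one's centre; +z up.
- spare_mount_block (a point): The same block point on the other, identical mount, which lies between like guides under a single box and is to be left alone; axes alike. The two stacks stand to the left and right in front of the robot; which is on which side varies.

How it is judged (in metres and radians):
At the end, for the whole second after the job is handed in: The mount lies flat on the table (within 6 degrees), its block point over 235 mm from the lower box's centre. The lower box has sunk onto the table within 35 mm of its start (centre under 35 mm high); the upper stands on it, centred within 25 mm, both upright within 7 degrees (horizontal distance between mount_block and box_low_mid above 0.235 m and angle between mount_block's own z axis and vertical below 0.1 rad and height (world z) of mount_block below 0.046 m and distance of box_low_mid from where it was at the start of the episode below 0.035 m and angle between each of box_low_mid, box_top_mid's own z axis and vertical below 0.12 rad and horizontal distance between box_top_mid and box_low_mid below 0.025 m and z of box_top_mid in the frame of box_low_mid above 0.048 m and height (world z) of box_low_mid below 0.035 m); the robot touches nothing.
It fails at once if a box of the stack topples (tilts more than about 34 degrees) (angle between any of box_low_mid, box_top_mid's own z axis and vertical above 0.6 rad).
It fails at once if a box of the stack is taken or knocked away (moved more than 60 mm) (distance of any of box_low_mid, box_top_mid from where it was at the start of the episode above 0.06 m).
It fails at once if the other mount is moved more than 20 mm (distance of spare_mount_block from where it was at the start of the episode above 0.02 m).
It also fails if it takes over 40 s, if anything falls off the work surface, if the arm or the gripper's body presses on something with over 40 N, if the wrist force passes 120 N, or if a joint passes its speed limit or range.

## Robot

A 6-joint arm with a two-finger parallel gripper is mounted at the origin on the work surface. World frame = base frame: x ahead of the robot, y to its left, z up, the work surface at z = 0. Lengths are in mm, angles in rad, forces in N, time in s.
With the tool pointing down it reaches from about 275 to 1000 mm from the base axis. Payload 8.4 kg.
Tool frame: the origin (TCP) lies at the very end of the fingers, on their centre line; the grasp point (between the pads) lies 19 mm behind it; z points along the fingers, x is the direction in which the jaws open and shut, and the axes are right-handed (so a half turn about z gives the same grasp; the last joint's range is limited). The gripper opens to 85 mm and grips with 20 to 120 N. Pads are 22 mm wide; open, the fingers measure 114 mm over their backs; the gripper's body (76 mm by 85 mm) begins 54 mm behind the grasp point. The pads swing forward as they close: fully open they stand 13 mm farther back than shut.
Start: joints at [1.196, 0.353, 1.633, -0, 1.155, -0.002], TCP at [227.639, 582.072, 231.281] pointing down, gripper open.
Joint ranges: [-2.63, 2.63], [-0.92, 2.1], [0.06, 2.66], [-1.3, 4.44], [0, 2.69], [-3.02, 3.02]. Speed limits (rad/s): [2.22, 2.22, 2.79, 3.14, 3.14, 3.14].

## Interface

Orientations are given as [roll, pitch, yaw] about the fixed x, y, z axes, in that order (R = Rz(yaw) Ry(pitch) Rx(roll)).
In Python, from rig import r gives the robot as it stands.
- The arm moves only by the tool arm_command, never from a script. Its argument "targets" is a list of rows, each a list of 6 numbers: the shift along the tool's x, y, z in m, then the turn, a rotation vector about the tool's x, y, z in rad. A call has 1 to 20 rows; each row shifts and turns the commanded pose from where the row before left it, along the tool's axes as they then stand; what a row does not reach is not made up. A row lasts 1/12 s, in which the tool goes at most 41.7 mm and 7.16 degrees, less where a joint would pass 70% of its speed; a pose out of reach is approached as far as the arm can. A call is refused whole if a number of a shift passes 0.0417 or a number of a turn 0.125, either way. A call with a gripper value outside its range is refused whole. "fingers" is the finger opening in m, from 0 to 0.0854, set as the call begins (left out, the last holds). The fingers move at their own pace and stop on an object; "squeeze" is the grip in N (left out, the last holds). Time passes only in rows, so rows that do not move let the fingers close. It gives the time, the measured TCP pose, the force and the opening at its end, in the units of the state.
- r.sense(): the state, without advancing time (a new reading comes with each control period).
- r.grab_frame(name): name is "scene" or "top"; returns a dict with "image" (384x512x3 uint8, blue, green, red), "fx", "fy", "cx", "cy" (pixels), "xyz" and "orientation" of the camera in the world. Camera axes: x right, y down, z forward; pixel columns grow to the right and rows downward; lengths in mm; the calibration is good to about 2 mm. A picture is of the moment at which its call begins. There is no depth.
- r.sign_off(): hands the job in, once; it reports no verdict.
The state is a dict: "clock": time; "qpos": joint angles; "qvel": joint speeds; "joint_efforts": joint torques, N m; "eef_pos": TCP position; "tcp_rot": TCP orientation; "contact_force": force on the tool from outside, world axes, zero at the start; "wrist_torque": the same for the moment, N m; "opening": opening from 0.0 (shut) to 1.0 (fully open).
Only numpy, scipy, OpenCV 4.12 (cv2) and the standard library are available. Lean on these libraries where they do the work, as an engineer would, in place of code of your own. Each camera call takes 0.05 s, during which the arm holds its last target.

## Working session

There is one attempt and no reset: what is moved stays moved. The work goes in short steps, Python scripts to look and compute and a tool call to move; the robot and the scene stay as the last step left them, time stands still between calls to the robot, and variables do not carry over. Pictures are saved under pics/ and viewed, and the job is handed in when it is done.

Besides the shell and the picture viewer there is one more tool, called after "Call:" in YAML: its name, and indented under it one key for each argument. arm_command: Moves the arm, as the interface text tells. Its arguments: {"type":"object","properties":{"targets":{"type":"array"},"fingers":{"type":"number"},"squeeze":{"type":"number"}},"required":["targets"]}

```bash
mkdir -p pics; python3 - <<'E'
from rig import r
import cv2
print(r.sense())
for n in("scene","top"):
    f=r.grab_frame(n); cv2.imwrite(f"pics/{n}0.png",f["image"]); print({k:v for k,v in f.items() if k!="image"})
E
```

```text
{'clock': 0.0, 'qpos': array([ 1.19561898e+00,  3.53651429e-01,  1.63414535e+00,  3.99587129e-06,
        1.15518504e+00, -2.39341540e-03]), 'qvel': array([-0.00102939, -0.00096364,  0.00024474,  0.00155242,  0.00101226,
       -0.00029098]), 'joint_efforts': array([ 1.22452511e-03, -6.05249476e+01, -3.42068374e+01,  1.35905043e-04,
        9.05820751e-03, -2.19894315e-05]), 'eef_pos': array([227.45083308, 581.63038195, 230.55482872]), 'tcp_rot': array([-3.14158568e+00,  1.38915569e-03,  1.19801079e+00]), 'contact_force': array([-0.10084237, -0.42402175, -0.41200701]), 'wrist_torque': array([0.01798793, 0.02699711, 0.01490646]), 'opening': 1.0006797940585939}
{'fx': 351.0155982327217, 'fy': 351.0155982327217, 'cx': 257.50233885856517, 'cy': 191.00676060438306, 'xyz': array([966.49393033, 262.2654196 , 583.1746436 ]), 'orientation': array([-2.41471862,  0.00885578,  2.26293225])}
{'fx': 380.92787952143834, 'fy': 380.92787952143834, 'cx': 247.74967105858897, 'cy': 199.6697582903156, 'xyz': array([461.77552473, -15.91166618, 903.91160332]), 'orientation': array([-2.92294512,  0.00425811, -1.57732085])}
```

View pics/scene0.png

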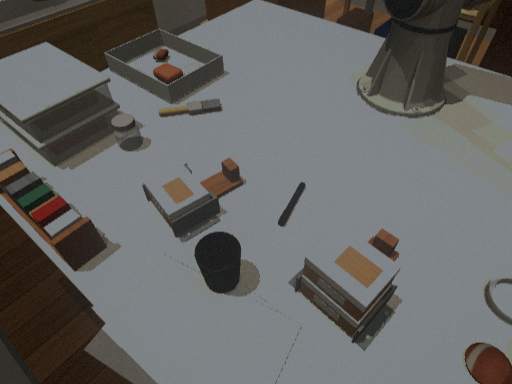

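View pics/top0.png

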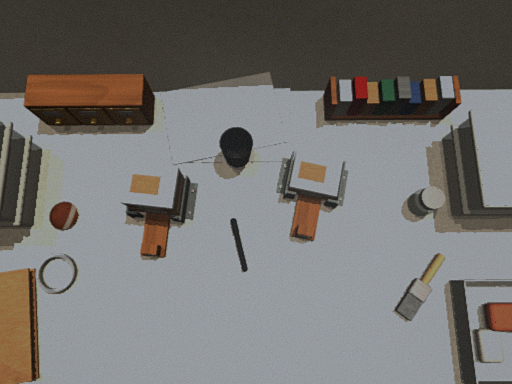

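The stack of two is at the left of the top view (+y), with its block near (155,248). The single box is on the right. I'll zoom in on the stack.

```bash
python3 - <<'E'
import cv2
a=cv2.imread("pics/top0.png")[155:270,105:215]
b=cv2.imread("pics/scene0.png")[215:345,285:415]
cv2.imwrite("pics/z_top0.png",cv2.resize(a,None,fx=5,fy=5,interpolation=cv2.INTER_CUBIC)*1)
cv2.imwrite("pics/z_scene0.png",cv2.resize(b,None,fx=4.5,fy=4.5,interpolation=cv2.INTER_CUBIC))
E
```

```text
(no output)
```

View pics/z_top0.png

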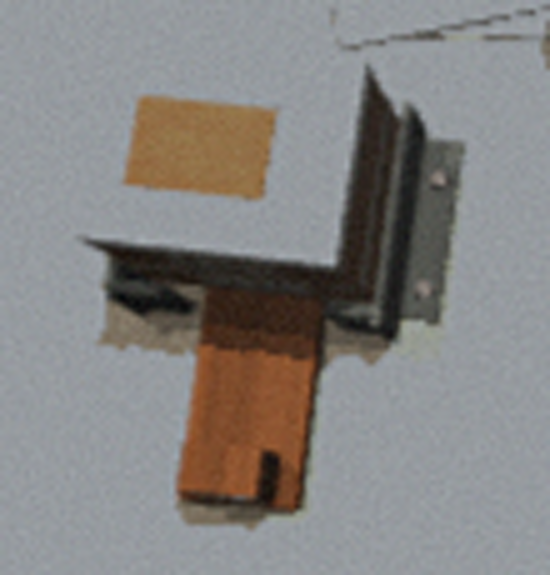

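View pics/z_scene0.png

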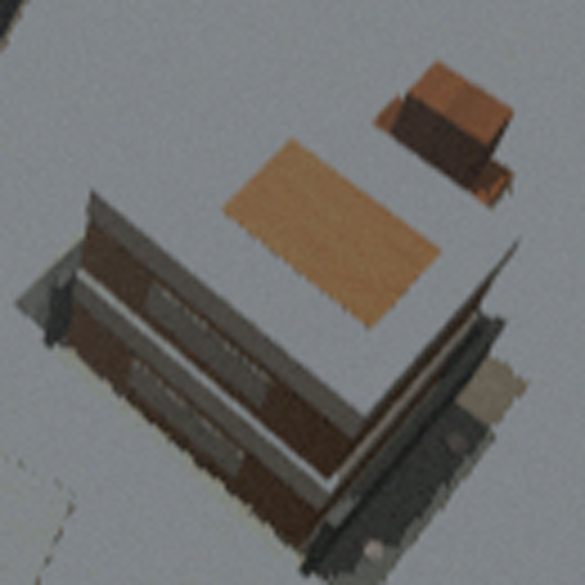

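```bash
cat > h.py <<'E'
import numpy as np, cv2
from scipy.spatial.transform import Rotation as R
from scipy.optimize import least_squares
def proj(f,P):
    P=np.atleast_2d(P); Rm=R.from_euler('xyz',f['orientation']).as_matrix()
    c=(P-f['xyz'])@Rm
    return np.c_[f['fx']*c[:,0]/c[:,2]+f['cx'], f['fy']*c[:,1]/c[:,2]+f['cy']]
def back(f,uv,z):
    uv=np.atleast_2d(uv); Rm=R.from_euler('xyz',f['orientation']).as_matrix()
    d=np.c_[(uv[:,0]-f['cx'])/f['fx'],(uv[:,1]-f['cy'])/f['fy'],np.ones(len(uv))]@Rm.T
    return f['xyz']+d*((z-f['xyz'][2])/d[:,2])[:,None]
def rect(x0,x1,y0,y1,z): return np.array([[x0,y0,z],[x1,y0,z],[x1,y1,z],[x0,y1,z]],float)
def w(pose,P):
    x,y,a=pose; c,s=np.cos(a),np.sin(a); P=np.array(P,float)
    return np.c_[x+c*P[:,0]-s*P[:,1], y+s*P[:,0]+c*P[:,1],P[:,2]]
E
python3 - <<'E'
from h import *; from rig import r
T=r.grab_frame("top");S=r.grab_frame("scene")
zt=lambda p:np.array(p,float)/5+[105,155]
zs=lambda p:np.array(p,float)/4.5+[285,215]
np.set_printoptions(precision=1,suppress=True)
print("lid top",back(T,zt([(82,240),(340,268),(368,65)]),120))
lab=zt([(140,97),(277,108),(265,197),(123,185)])
print("label top",back(T,lab,120),back(T,lab,120).mean(0))
ls=zs([(292,138),(440,248),(370,328),(222,210)])
print("label scene",back(S,ls,120),back(S,ls,120).mean(0))
print("lid scene",back(S,zs([(92,190),(365,418),(518,240)]),120))
bs=zs([(437,62),(513,112),(487,160),(405,97)])
b=back(S,bs,50);print("block scene",b,b.mean(0))
print("board top-view front corners z50/z12",back(T,zt([(180,493)]),50),back(T,zt([(300,512)]),12))
print("board edges z12",back(T,zt([(192,350),(182,470),(320,350),(303,500)]),12))
E
```

```text
lid top [[630.8 252.6 120. ]
 [618.  143.3 120. ]
 [706.8 134.5 120. ]]
label top [[693.3 231.8 120. ]
 [687.9 172.8 120. ]
 [648.8 176.2 120. ]
 [654.5 236.7 120. ]] [671.1 204.4 120. ]
label scene [[648.8 179.2 120. ]
 [655.4 237.6 120. ]
 [695.  233.4 120. ]
 [688.2 175.4 120. ]] [671.8 206.4 120. ]
lid scene [[709.2 137.7 120. ]
 [722.3 246.2 120. ]
 [636.6 255.9 120. ]]
block scene [[530.8 194.1  50. ]
 [534.1 228.7  50. ]
 [561.4 230.5  50. ]
 [554.8 192.   50. ]] [545.3 211.3  50. ]
board top-view front corners z50/z12 [[530.2 225.2  50. ]] [[524.1 179.7  12. ]]
board edges z12 [[600.4 233.9  12. ]
 [543.9 235.6  12. ]
 [600.  173.3  12. ]
 [529.6 178.5  12. ]]
```

```bash
cat > ov.py <<'E'
from h import *
import sys
def draw(f,pose,box,x0,y0,x1,y1,k,name):
    im=cv2.resize(f['image'][y0:y1,x0:x1],None,fx=k,fy=k,interpolation=cv2.INTER_CUBIC)
    def q(P,c):
        uv=((proj(f,P)-[x0,y0]+.5)*k).astype(np.int32)
        cv2.polylines(im,[uv],True,c,1)
    q(w(pose,rect(-11,11,-18,18,50)),(0,255,0))
    q(w(pose,rect(-11,11,-18,18,12)),(0,128,0))
    q(w(pose,rect(-13,172,-28,28,12)),(255,255,0))
    if box is not None:
        q(w(box,rect(-45,45,-55,55,120)),(0,0,255))
    cv2.imwrite(name,im)
E
python3 - <<'E'
from ov import *; from rig import r
T=r.grab_frame("top");S=r.grab_frame("scene")
a=-0.108
p=(541,210.5,a); b=(671,195.5,a)
draw(T,p,b,105,155,215,270,5,"pics/ovt1.png"); draw(S,p,b,285,215,415,345,4.5,"pics/ovs1.png")
E
```

```text
(no output)
```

View pics/ovt1.png

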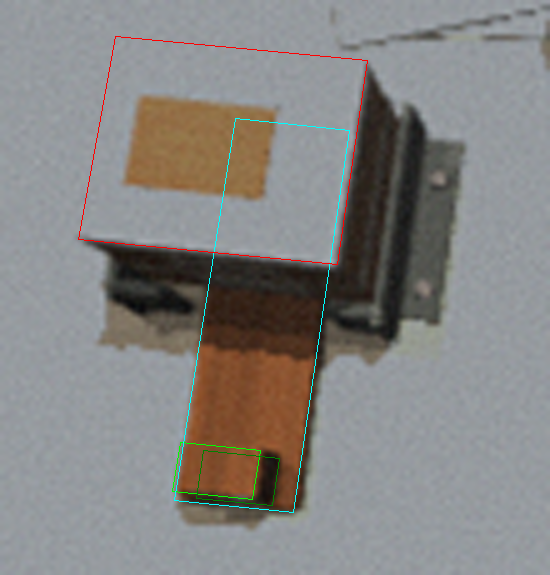

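View pics/ovs1.png

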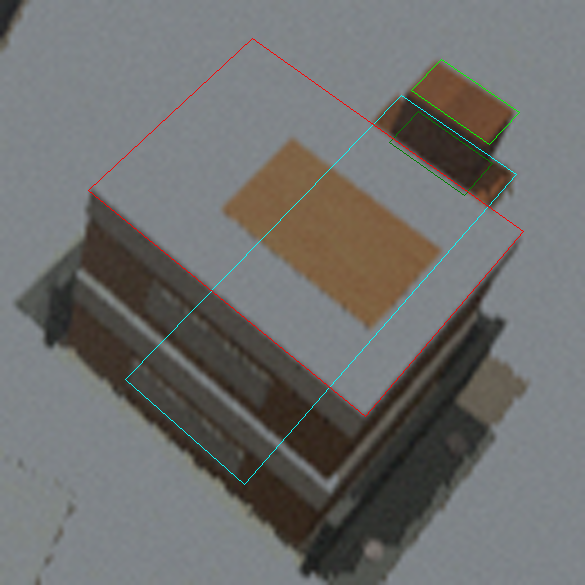

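```bash
python3 - <<'E'
from ov import *; from rig import r
T=r.grab_frame("top")
p=(541.5,209,-0.065); 
draw(T,p,None,130,205,180,265,10,"pics/ovt2.png")
im=cv2.resize(T['image'][205:265,130:180],None,fx=10,fy=10,interpolation=cv2.INTER_CUBIC)
o=cv2.imread("pics/ovt2.png"); m=np.hstack([cv2.convertScaleAbs(im,alpha=1.5),cv2.convertScaleAbs(o,alpha=1.5)]); cv2.imwrite("pics/ovt2.png",cv2.resize(m,None,fx=.8,fy=.8))
E
```

```text
(no output)
```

View pics/ovt2.png

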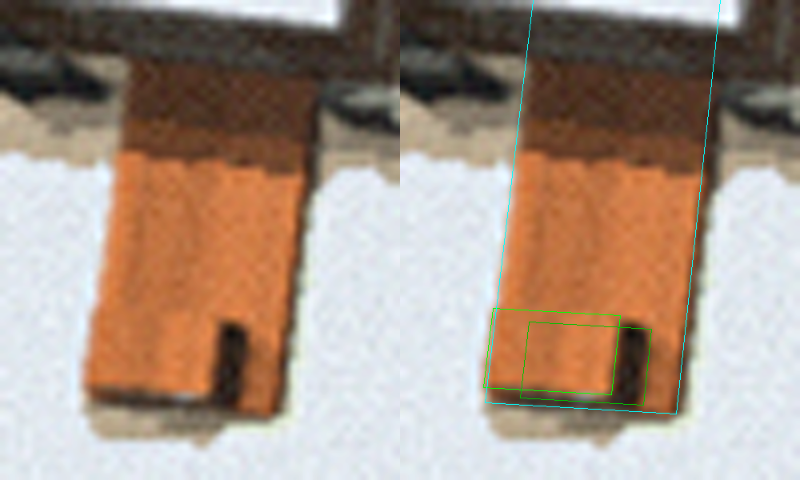

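Both views fit the mount block at about (541.5, 208.5) with yaw about -0.09. The box centre is near (671, 195.5) with yaw about -0.1, which agrees with the 132 mm spacing given. I'll move above the block now.

Call:
arm_command:
  targets:
    - [0, 0, 0, 0, 0, -0.094]
    - [0, 0, 0, 0, 0, -0.094]
    - [0, 0, 0, 0, 0, -0.094]
    - [-0.0245, 0.0247, 0, 0, 0, 0]
    - [-0.0245, 0.0247, 0, 0, 0, 0]
    - [-0.0245, 0.0247, 0, 0, 0, 0]
    - [-0.0245, 0.0247, 0, 0, 0, 0]
    - [-0.0245, 0.0247, 0, 0, 0, 0]
    - [-0.0245, 0.0247, 0, 0, 0, 0]
    - [-0.0245, 0.0247, 0, 0, 0, 0]
    - [-0.0245, 0.0247, 0, 0, 0, 0]
    - [-0.0245, 0.0247, 0, 0, 0, 0]
    - [-0.0245, 0.0247, 0, 0, 0, 0]
    - [-0.0245, 0.0247, 0, 0, 0, 0]
    - [-0.0245, 0.0247, 0, 0, 0, 0]
    - [-0.0245, 0.0247, 0, 0, 0, 0]
    - [-0.0245, 0.0247, 0, 0, 0, 0]
    - [0, 0, 0, 0, 0, 0]
  fingers: 0.066
  squeeze: 60

```text
clock: 1.85
eef_pos: [544.4, 205.0, 231.5]
tcp_rot: [3.139, 0.001, 1.477]
contact_force: [0.1, 0.3, -0.0]
opening: 0.774
```

Call:
arm_command:
  targets:
    - [0.0015, -0.0015, 0.03, 0, 0, 0]
    - [0.0015, -0.0015, 0.03, 0, 0, 0]
    - [0, 0, 0.03, 0, 0, 0]
    - [0, 0, 0.03, 0, 0, 0]
    - [0, 0, 0.03, 0, 0, 0]
    - [0, 0, 0, 0, 0, 0]
    - [0, 0, 0, 0, 0, 0]

```text
clock: 2.43
eef_pos: [537.1, 212.1, 80.4]
tcp_rot: [-3.139, 0.001, 1.48]
contact_force: [0.1, -0.1, 1.1]
opening: 0.773
```

```bash
python3 - <<'E'
from ov import *; from rig import r
T=r.grab_frame("top");S=r.grab_frame("scene"); s=r.sense();print(s['eef_pos'],s['tcp_rot'],s['contact_force'])
p=(541.5,208.5,-0.09); b=(671,195.5,-.105)
draw(T,p,b,90,145,230,280,3,"pics/a.png"); draw(S,p,b,275,185,415,320,3,"pics/b.png")
cv2.imwrite("pics/m1.png",np.hstack([cv2.imread("pics/a.png")[:405],cv2.imread("pics/b.png")[:405]])[:,:800])
E
```

```text
[539.17955811 212.91386363  82.90777273] [ 3.13993577e+00 -8.80707833e-04  1.48010299e+00] [0.0530925  0.43877555 0.43670257]
```

View pics/m1.png

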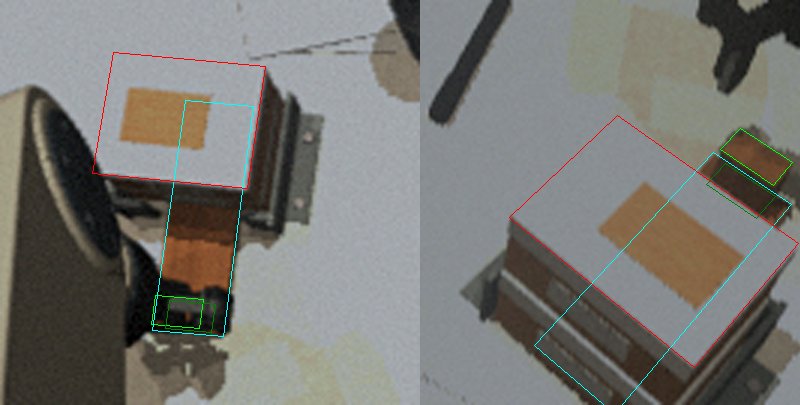

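```bash
python3 - <<'E'
from rig import r
import numpy as np
L=[]
for i in range(6):
    r.grab_frame("top"); s=r.sense(); L.append(np.r_[s['eef_pos'],s['tcp_rot'][2]])
print(np.round(L,1)); print(np.mean(L,0))
E
```

```text
[[539.5 213.   83.3   1.5]
 [539.6 213.   83.4   1.5]
 [539.5 212.9  83.3   1.5]
 [539.2 212.8  83.1   1.5]
 [539.  212.7  82.7   1.5]
 [538.8 212.6  82.5   1.5]]
[539.27730859 212.84939695  83.05281967   1.48001752]
```

Call:
arm_command:
  targets:
    - [-0.002, 0.001, 0.016, 0, 0, 0]
    - [-0.002, 0.001, 0.016, 0, 0, 0]
    - [0, 0, 0.013, 0, 0, 0]
    - [0, 0, 0.01, 0, 0, 0]
    - [0, 0, 0.008, 0, 0, 0]
    - [0, 0, 0, 0, 0, 0]
    - [0, 0, 0, 0, 0, 0]
    - [0, 0, 0, 0, 0, 0]
    - [0, 0, 0, 0, 0, 0]
    - [0, 0, 0, 0, 0, 0]
    - [0, 0, 0, 0, 0, 0]

```text
clock: 3.75
eef_pos: [540.1, 208.4, 18.8]
tcp_rot: [3.141, -0.0, 1.48]
contact_force: [0.9, 0.1, 0.4]
opening: 0.772
```

```bash
python3 - <<'E'
from rig import r
import numpy as np
L=[]
for i in range(4):
    f=r.grab_frame("top"); s=r.sense(); L.append(np.r_[s['eef_pos'],s['contact_force']])
print(np.round(L,1))
import cv2
S=r.grab_frame("scene")
cv2.imwrite("pics/m2.png",np.hstack([cv2.resize(f["image"][180:280,100:200],None,fx=4,fy=4,interpolation=2),cv2.resize(S["image"][200:300,330:430],None,fx=4,fy=4,interpolation=2)]))
E
```

```text
[[ 5.401e+02  2.083e+02  1.870e+01  1.000e-01 -7.000e-01 -1.000e+00]
 [ 5.400e+02  2.083e+02  1.860e+01  1.000e-01  1.000e-01 -4.000e-01]
 [ 5.399e+02  2.083e+02  1.850e+01 -7.000e-01  6.000e-01  2.000e+00]
 [ 5.399e+02  2.083e+02  1.840e+01 -5.000e-01 -1.000e-01  3.000e-01]]
```

View pics/m2.png

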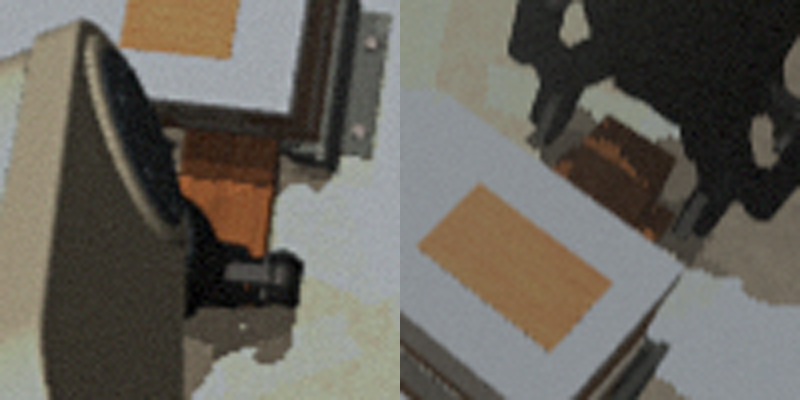

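The fingers straddle the block on both sides, at about (550,130) and (690,210) in the right panel. I'll close them.

Call:
arm_command:
  targets:
    - [0, 0, 0, 0, 0, 0]
    - [0, 0, 0, 0, 0, 0]
    - [0, 0, 0, 0, 0, 0]
    - [0, 0, 0, 0, 0, 0]
    - [0, 0, 0, 0, 0, 0]
    - [0, 0, 0, 0, 0, 0]
    - [0, 0, 0, 0, 0, 0]
    - [0, 0, 0, 0, 0, 0]
  fingers: 0.0
  squeeze: 70

```text
clock: 4.67
eef_pos: [539.9, 208.3, 18.5]
tcp_rot: [3.141, -0.0, 1.48]
contact_force: [-2.1, 1.1, 5.6]
opening: 0.414
```

```bash
python3 - <<'E'
from ov import *; from rig import r
s=r.sense();print(s['eef_pos'],s['tcp_rot'],s['contact_force'],s['opening'],s['wrist_torque'])
S=r.grab_frame("scene"); draw(S,(541,208.5,-.09),(671,195.5,-.105),275,185,415,320,4,"pics/b2.png")
E
```

```text
[539.88968964 208.32796982  18.50929487] [ 3.14147139e+00 -1.33217027e-04  1.48008643e+00] [-2.12077419  1.11593965  5.56335508] 0.4143917100558302 [0.11408462 0.23682459 0.11119808]
```

View pics/b2.png

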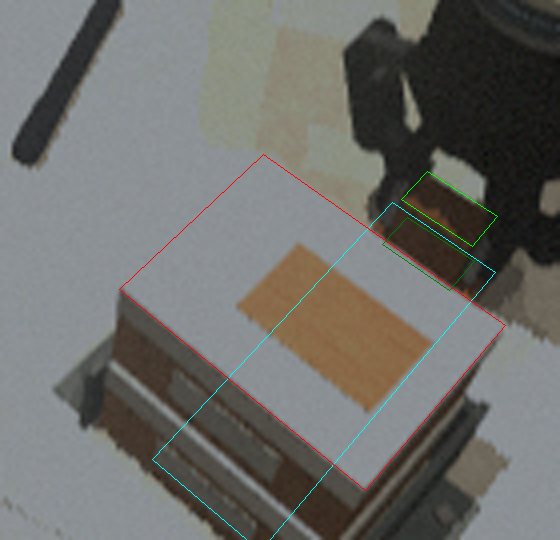

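The opening reads 35.4 mm, so the block is gripped. I'll start the pull slowly, along -y of the tool.

Call:
arm_command:
  targets:
    - [0, -0.002, 0, 0, 0, 0]
    - [0, -0.003, 0, 0, 0, 0]
    - [0, -0.004, 0, 0, 0, 0]
    - [0, -0.004, 0, 0, 0, 0]
    - [0, -0.004, 0, 0, 0, 0]
    - [0, -0.004, 0, 0, 0, 0]
    - [0, -0.004, 0, 0, 0, 0]
    - [0, 0, 0, 0, 0, 0]

```text
clock: 5.38
eef_pos: [515.5, 210.8, 18.5]
tcp_rot: [3.139, -0.001, 1.48]
contact_force: [3.8, -0.8, 1.6]
opening: 0.409
```

```bash
cat > look.py <<'E'
from ov import *; from rig import r
import sys
s=r.sense();print(s['eef_pos'],s['tcp_rot'],s['contact_force'],s['opening'],s['wrist_torque'])
e=s['eef_pos']
p=(e[0]+1.3,e[1]+.2,-.09)
T=r.grab_frame("top");S=r.grab_frame("scene"); draw(S,p,(671,195.5,-.105),285,185,415,320,3,"pics/b.png")
draw(T,p,(671,195.5,-.105),90,145,220,280,3,"pics/a.png")
cv2.imwrite(sys.argv[1],np.hstack([cv2.imread("pics/a.png"),cv2.imread("pics/b.png")]))
E
python3 look.py pics/p1.png
```

```text
[515.54851789 210.75840733  18.52885431] [ 3.13941963e+00 -7.75536828e-04  1.48019232e+00] [ 3.82519081 -0.77332461  1.57658756] 0.4085453736120428 [-0.01802069 -0.47468986 -0.00340923]
```

View pics/p1.png

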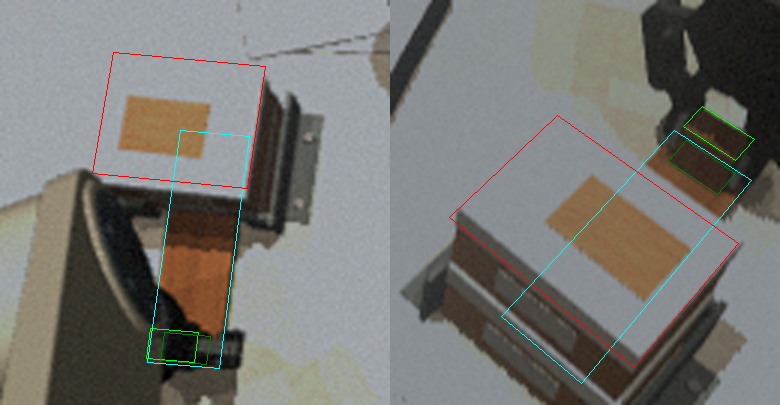

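The mount is sliding. The stack has moved forward about 6 mm against the lips, as expected, and the drag is only about 4 N. I'll continue.

Call:
arm_command:
  targets:
    - [0, -0.004, 0, 0, 0, 0]
    - [0, -0.004, 0, 0, 0, 0]
    - [0, -0.004, 0, 0, 0, 0]
    - [0, -0.004, 0, 0, 0, 0]
    - [0, -0.004, 0, 0, 0, 0]
    - [0, -0.004, 0, 0, 0, 0]
    - [0, 0, 0, 0, 0, 0]

```text
clock: 6.07
eef_pos: [491.7, 212.9, 18.5]
tcp_rot: [3.14, -0.001, 1.48]
contact_force: [5.2, -0.1, 1.5]
opening: 0.41
```

```bash
python3 look.py pics/p2.png
```

```text
[491.6639452  212.92822263  18.53165681] [ 3.13963399e+00 -7.78733425e-04  1.48010118e+00] [ 5.21504398 -0.05366147  1.50625961] 0.40982390961789644 [-0.00318355 -0.62221843  0.08096929]
```

View pics/p2.png

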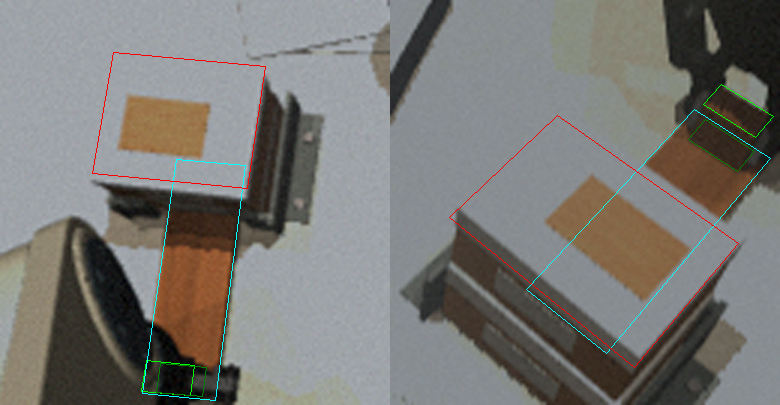

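Call:
arm_command:
  targets:
    - [0, -0.003, 0, 0, 0, 0]
    - [0, -0.003, 0, 0, 0, 0]
    - [0, -0.003, 0, 0, 0, 0]
    - [0, -0.003, 0, 0, 0, 0]
    - [0, -0.003, 0, 0, 0, 0]
    - [0, 0, 0, 0, 0, 0]

```text
clock: 6.67
eef_pos: [476.1, 214.2, 18.5]
tcp_rot: [3.141, -0.0, 1.48]
contact_force: [4.1, 0.7, 5.1]
opening: 0.41
```

```bash
python3 look.py pics/p3.png
```

```text
[476.0852356  214.18164099  18.51112717] [ 3.14106200e+00 -3.26500497e-04  1.47996331e+00] [4.06213672 0.7351664  5.08328607] 0.4096889668235466 [ 0.08793755 -0.39791464 -0.00948314]
```

View pics/p3.png

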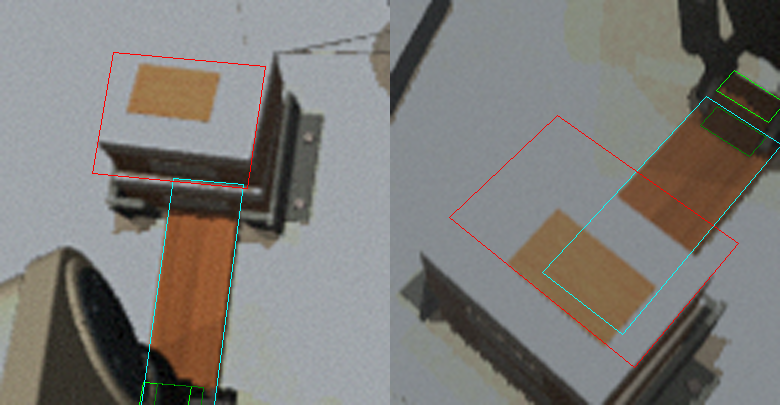

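The stack has rocked backwards, as predicted. I'll check whether the upper box has slid on the lower one.

```bash
python3 - <<'E'
from h import *; from rig import r
T=r.grab_frame("top");S=r.grab_frame("scene")
a=cv2.resize(T['image'][155:230,115:205],None,fx=6,fy=6,interpolation=2)
b=cv2.resize(S['image'][235:335,285:405],None,fx=4.5,fy=4.5,interpolation=2)
cv2.imwrite("pics/t3.png",cv2.convertScaleAbs(a,alpha=1.6));cv2.imwrite("pics/s3.png",cv2.convertScaleAbs(b,alpha=1.6))
E
```

```text
(no output)
```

View pics/t3.png

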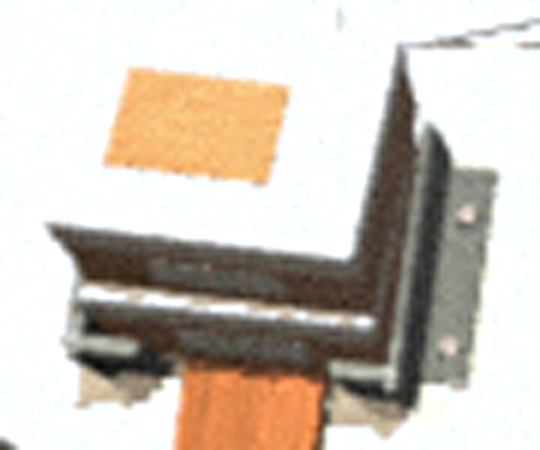

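View pics/s3.png

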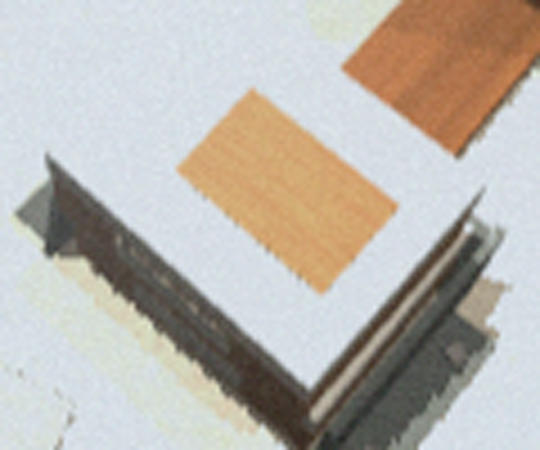

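About 6 mm of the lower lid is showing, so the upper box has slid slightly but is well within 25 mm. I'll keep drawing it out.

Call:
arm_command:
  targets:
    - [0, -0.004, 0, 0, 0, 0]
    - [0, -0.004, 0, 0, 0, 0]
    - [0, -0.004, 0, 0, 0, 0]
    - [0, -0.004, 0, 0, 0, 0]
    - [0, 0, 0, 0, 0, 0]

```text
clock: 7.28
eef_pos: [459.7, 215.6, 18.5]
tcp_rot: [3.141, -0.0, 1.48]
contact_force: [3.6, 0.6, 7.2]
opening: 0.41
```

```bash
python3 look.py pics/p4.png
```

```text
[459.69943914 215.64259578  18.51061335] [ 3.14127178e+00 -2.61977139e-04  1.48008822e+00] [3.59019316 0.59252452 7.17670863] 0.41032154332125803 [ 0.2638908  -0.34939506  0.07335923]
```

View pics/p4.png

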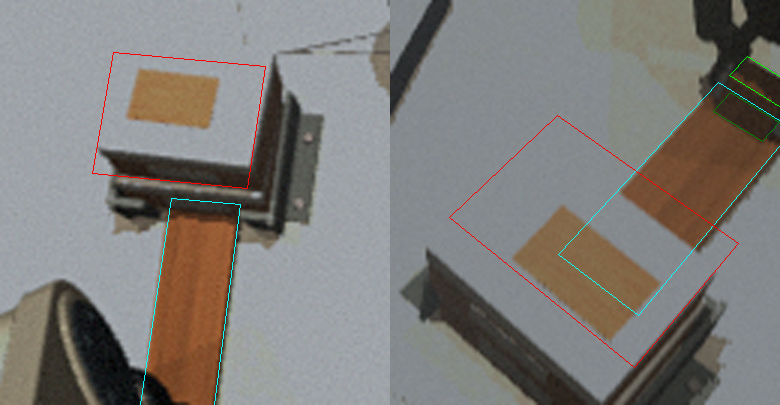

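The tilt is shrinking and the upper box is not slipping any further. Next comes the last stretch, until the front edge drops.

Call:
arm_command:
  targets:
    - [0, -0.004, 0, 0, 0, 0]
    - [0, -0.004, 0, 0, 0, 0]
    - [0, -0.004, 0, 0, 0, 0]
    - [0, -0.004, 0, 0, 0, 0]
    - [0, -0.004, 0, 0, 0, 0]
    - [0, -0.004, 0, 0, 0, 0]
    - [0, -0.004, 0, 0, 0, 0]
    - [0, -0.004, 0, 0, 0, 0]
    - [0, 0, 0, 0, 0, 0]

```text
clock: 8.13
eef_pos: [427.6, 218.5, 18.5]
tcp_rot: [3.142, -0.0, 1.48]
contact_force: [2.2, 0.5, 7.7]
opening: 0.413
```

```bash
python3 look.py pics/p5.png
```

```text
[427.55071043 218.52946526  18.49198685] [ 3.14158114e+00 -2.11002453e-04  1.48002242e+00] [2.2165448  0.48889324 7.65870138] 0.41258645898658414 [ 0.21177707 -0.21260969 -0.00583646]
```

View pics/p5.png

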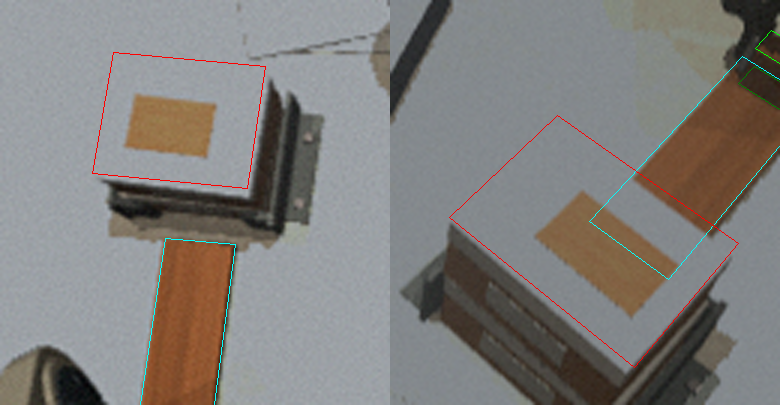

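The stack has dropped onto the table and stands upright. I'll pull 32 mm more for clearance, then release.

Call:
arm_command:
  targets:
    - [0, -0.006, 0, 0, 0, 0]
    - [0, -0.007, 0, 0, 0, 0]
    - [0, -0.007, 0, 0, 0, 0]
    - [0, -0.007, 0, 0, 0, 0]
    - [0, -0.005, 0, 0, 0, 0]
    - [0, 0, 0, 0, 0, 0]
    - [0, 0, 0, 0, 0, 0]

```text
clock: 8.82
eef_pos: [395.3, 221.4, 18.5]
tcp_rot: [-3.141, -0.0, 1.48]
contact_force: [-0.9, 2.6, 11.8]
opening: 0.41
```

Call:
arm_command:
  targets:
    - [0, 0, 0, 0, 0, 0]
    - [0, 0, 0, 0, 0, 0]
    - [0, 0, 0, 0, 0, 0]
    - [0, 0, 0, 0, 0, 0]
    - [0, 0, 0, 0, 0, 0]
    - [0, 0, 0, 0, 0, 0]
    - [0, 0, -0.01, 0, 0, 0]
    - [0, 0, -0.015, 0, 0, 0]
    - [0, 0, -0.025, 0, 0, 0]
    - [0, 0, -0.03, 0, 0, 0]
    - [0, 0, -0.03, 0, 0, 0]
    - [0, 0, -0.03, 0, 0, 0]
    - [0, -0.02, -0.03, 0, 0, 0]
    - [0, -0.02, -0.02, 0, 0, 0]
    - [0, 0, 0, 0, 0, 0]
  fingers: 0.066

```text
clock: 10.07
eef_pos: [355.6, 225.6, 212.4]
tcp_rot: [3.138, -0.003, 1.48]
contact_force: [1.1, 0.3, -0.1]
opening: 0.775
```

```bash
python3 - <<'E'
from ov import *; from rig import r
s=r.sense();print(s['clock'],s['eef_pos'],s['contact_force'],s['opening'])
T=r.grab_frame("top");S=r.grab_frame("scene")
p=(397,221,-.09);b=(665,196,-.1)
draw(T,p,None,90,145,220,320,3,"pics/a.png");draw(S,p,None,285,145,415,320,3,"pics/b.png")
cv2.imwrite("pics/f1.png",np.hstack([cv2.imread("pics/a.png"),cv2.imread("pics/b.png")]))
cv2.imwrite("pics/f1top.png",T["image"])
E
```

```text
10.0667 [355.61160142 225.55233433 212.39036401] [ 1.05202073  0.31215206 -0.12999573] 0.7750447389516645
```

View pics/f1.png

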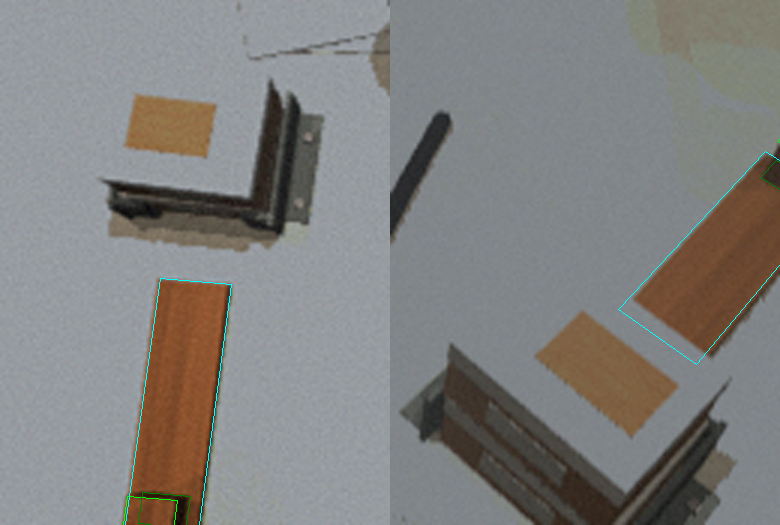

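View pics/f1top.png

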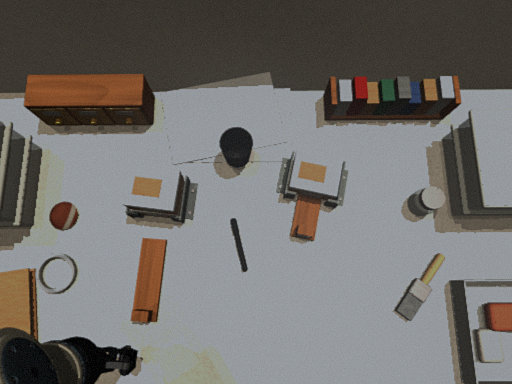

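```bash
python3 - <<'E'
from ov import *; from rig import r
T=r.grab_frame("top");S=r.grab_frame("scene")
def dr(f,x0,y0,x1,y1,k):
    im=cv2.convertScaleAbs(cv2.resize(f['image'][y0:y1,x0:x1],None,fx=k,fy=k,interpolation=2),alpha=1.5)
    def q(P,c):
        cv2.polylines(im,[((proj(f,P)-[x0,y0]+.5)*k).astype(np.int32)],True,c,1)
    u=(670,195.5,-.1); l=(662,196.3,-.1)
    q(w(u,rect(-45,45,-55,55,108)),(0,0,255))
    for z in(0,54): q(w(l,rect(-45,45,-55,55,z)),(0,255,0))
    return im
cv2.imwrite("pics/g.png",np.hstack([cv2.copyMakeBorder(dr(T,115,165,195,235,5),0,130,0,0,0),dr(S,290,245,370,341,5)]))
E
```

```text
(no output)
```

View pics/g.png

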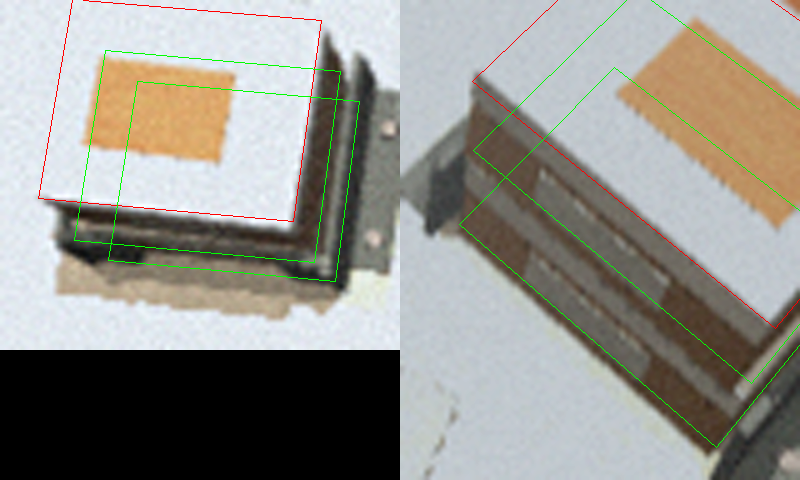

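```bash
python3 -c "
from rig import r
s=r.sense();print(s['clock'],s['contact_force'],s['eef_pos']);print(r.sign_off())"
```

```text
10.2667 [-0.70424056 -0.07323328  0.07881653] [356.67800591 224.71110818 207.83404828]
the job is handed in; nothing more can be done
None
```

I drew the mount out from under the two-box stack by its caption block, released it and raised the gripper clear. I handed the job in at about 10.3 s; the sign-off gives no verdict.

**Mount:** it lies flat, with its block at about (397, 221) mm. That is about 268 mm from the lower box's centre, against the required 235 mm. Its plain end is about 4 cm clear of the guide fronts in the top view.

**Stack:** it rocked back and then dropped, as expected. Both boxes look upright on the table. The lower box moved roughly 7 mm towards the guide lips, and the upper one sits about 4–8 mm behind it, within the 25 mm limit.

**Other mount:** it was not touched and looks unmoved. The measured pull force during the draw stayed under about 6 N. The gripper now touches nothing (under 1 N).

**Disagreement:** the two cameras disagreed on the mount's final position. The scene view showed it about 5–10 mm nearer the robot than my overlay, which would put it further from the box. The top view matched. The final tilt was judged by eye from the pictures, not measured.

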